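Fetch the check weight from the covered weight case

TASK

The steel weights stand under the loose opal-glass cover of the wooden weight case, in no fixed order: the cover has no handle or edge to grip, so press fingertips lightly on it, for it is glass, and slide it along its rebate over the forceps half until it meets the far end. Then lift the largest of the three weights (200 g) out of whichever pocket holds it and set it down gently, upright, in the middle of the balance pan. Leave the two smaller weights standing in their pockets and do not shift the glassware, bottles and stoppers round about.

Things in the scene. Friction and masses are not known exactly. Their poses are not given: they have to be found in the camera images.
- case: open wooden weight case, fixed to the bench, 128 x 320 x 70 mm (own x, y, z), inside 100 mm wide, floor at z = 8 mm. Origin: centre of its underside; y along its length: three pockets on the +y half, forceps and brush (below z = 25 mm) on the -y half. A felted ledge 6 mm wide at z = 64 mm bears the cover (gives 1 mm under 25 N); beyond it the rim (z = 70 mm) runs all round, inner faces at x = +-56, y = +-152 mm.
- pocket_a (a point): centre of the floor of pocket a (case x = 0, y = 26 mm, z = 8 mm). Pockets are 100 mm (case x) by 46 mm (case y), parted by walls 4 mm thick and 24 mm high
- pocket_b (a point): centre of the floor of pocket b (case x = 0, y = 76 mm, z = 8 mm). Pockets are 100 mm (case x) by 46 mm (case y), parted by walls 4 mm thick and 24 mm high
- pocket_c (a point): centre of the floor of pocket c (case x = 0, y = 126 mm, z = 8 mm). Pockets are 100 mm (case x) by 46 mm (case y), parted by walls 4 mm thick and 24 mm high
- cover_top (a point): centre of the top of the loose cover: opaque white glass plate 109 (x) x 150 (y) x 5 mm, about 205 g, axes as the case's. It lies in the rebate, top at case z = 69 mm, 1 mm below the rim, 1.5 mm play at each side, and hides the pockets at the start. It slides easily (friction on wood about 0.25, far less than under a fingertip): 4 to 12 N near its middle will do; over 40 N cracks it.
- cover_home (a point): where cover_top is when the cover lies against the far end, over the forceps half (case x = 0, y = -77 mm, z = 69 mm); the slide from the start is about 150 mm towards the case's -y
- w200_mid (a point): centre (half-way up) of the largest weight, 200 g, polished steel, upright: barrel 30 mm dia from its foot to 36 mm, then a neck and a knob 21 mm dia, 52 mm high in all; z up. Pressing it on the pan with over 20 N or dropping it from over 4 mm harms the balance. It stands in one of the pockets, up to 9 mm off the pocket's centre.
- w100_mid (a point): centre of the middle weight, 100 g: barrel 24 mm dia, 41 mm high; in another pocket
- w50_mid (a point): centre of the smallest weight, 50 g: barrel 19 mm dia, 33 mm high; in another pocket
- pan_axis (a point): point on the top of the stone weighing slab straight below the centre of the balance's round steel pan (130 mm dia, flat, gives 1 mm under 8 N). Slab 340 x 240 x 30 mm, fixed. The white top-loading balance on it (300 x 200 mm, display at own -x, its centre 55 mm from this point to that side) is levelled on screw feet, so the pan's top is anywhere from 85 to 105 mm above this point: see or feel for it.
- amber_bottle: amber reagent bottle with teal cap, 94 mm dia, 193 mm high; bystander, origin at the centre of its underside
- flask: small conical glass flask, 84 mm dia at the base, 133 mm high; bystander, origin at the centre of its underside
- beaker: glass beaker, 72 mm dia, 85 mm high; bystander, origin at the centre of its underside
- wash_bottle: white wash bottle, 64 mm dia, 190 mm high with its bent spout; bystander, origin at the centre of its underside
- petri: closed glass petri dish, 94 mm dia, 15 mm high; bystander, origin at the centre of its underside
- stopper_a: white plastic stopper, flange 40 mm dia, 34 mm high, standing between case and balance; bystander, origin at the centre of its underside
- stopper_b: another white plastic stopper of the same size; bystander, origin at the centre of its underside
There are look-alikes about, which are no part of the job. Leave any red look-alike of the part that bears cover_top alone.

How it is judged:
On the way:
1. the cover is slid right across (within 12 mm of the far end), lying flat in its rebate, with all three weights still standing in their pockets (y of cover_top in the frame of case below -0.065 m and z of cover_top in the frame of case between 0.066 and 0.072 m and angle between cover_top's own z axis and vertical below 0.05 rad and distance of each of w100_mid, w50_mid, w200_mid from where it was at the start of the episode below 0.02 m and angle between each of w100_mid, w50_mid, w200_mid's own z axis and vertical below 0.15 rad), for 0.2 s.
At the end, for the whole second after the job is handed in: the 200 g weight stands upright and still on the balance pan, its axis within 20 mm of the pan's centre; the cover lies flat in its rebate within 12 mm of the far end, over the forceps half; the two smaller weights stand upright in their pockets within 20 mm of where they were (horizontal distance between w200_mid and pan_axis below 0.02 m and z of w200_mid in the frame of pan_axis between 0.108 and 0.134 m and angle between w200_mid's own z axis and vertical below 0.1 rad and linear speed of w200 below 0.02 m/s and y of cover_top in the frame of case below -0.065 m and z of cover_top in the frame of case between 0.066 and 0.072 m and angle between cover_top's own z axis and vertical below 0.05 rad and distance of each of w100_mid, w50_mid from where it was at the start of the episode below 0.02 m and angle between each of w100_mid, w50_mid's own z axis and vertical below 0.15 rad); the robot touches nothing.
It fails at once if the glass cover is pressed with more than 40 N (contact force between the fingers and cover above 40 N).
It fails at once if the weight is rammed on the pan (more than 20 N) (contact force between w200 and slab above 20 N).
It fails at once if the weight is dropped (from more than about 4 mm) or thrown on the pan: it moves faster than 0.28 m/s just above it (horizontal distance between w200_mid and pan_axis below 0.06 m and z of w200_mid in the frame of pan_axis below 0.142 m and linear speed of w200 above 0.28 m/s).
It fails at once if a smaller weight is tipped or taken out (angle between any of w100_mid, w50_mid's own z axis and vertical above 0.35 rad or distance of any of w100_mid, w50_mid from where it was at the start of the episode above 0.025 m).
It fails at once if a bystander on the bench is shifted by more than 30 mm (distance of any of amber_bottle, flask, beaker, wash_bottle, petri, stopper_a, stopper_b from where it was at the start of the episode above 0.03 m).
It also fails if it takes over 64 s, if anything falls off the work surface, if the arm or the gripper's body presses on something with over 40 N, if the wrist force passes 120 N, or if a joint passes its speed limit or range.

ROBOT

A 6-joint arm with a two-finger parallel gripper is mounted at the origin on the work surface. World frame = base frame: x ahead of the robot, y to its left, z up, the work surface at z = 0. Lengths are in m, angles in rad, forces in N, time in s.
With the tool pointing down it reaches from about 0.425 to 0.95 m from the base axis. Payload 3.5 kg.
Tool frame: the origin (TCP) lies at the very end of the fingers, on their centre line; the grasp point (between the pads) lies ctrl.grip_point_offset behind it (ctrl.grip_point_offset is the distance from the TCP to the grasp point, in m); z points along the fingers, y is the direction in which the jaws open and shut (so a half turn about z gives the same grasp; the last joint's range is limited). The gripper opens to 85 mm and grips with 20 to 120 N. Pads are 22 mm wide; open, the fingers measure 114 mm over their backs; the gripper's body (76 mm by 85 mm) begins 54 mm behind the grasp point. The pads swing forward as they close: fully open they stand 13 mm farther back than shut.
Start: joints at [-1.328, 0.286, 1.577, -0, 1.279, -0.15], TCP at [0.258, -0.624, 0.199] pointing down, gripper open.
Joint ranges: [-2.77, 2.77], [-0.9, 2.22], [0.21, 2.48], [-1.53, 4.67], [0.24, 2.81], [-2.84, 2.84]. Speed limits (rad/s): [2.79, 2.79, 3.14, 3.14, 3.14, 3.14].

INTERFACE

Orientations are given as a unit quaternion [x, y, z, w].
In Python, from plant import ctrl gives the robot as it stands.
- The arm moves only by the tool servo_tool, never from a script. Its argument "increments" is a list of rows, each a list of 5 numbers: the opening, from 0 (shut) to 1 (fully open), then the shift along the world's x, y, z in units of 40 mm (1.0 is 40 mm), then the turn about the world's z in units of 5 degrees (1.0 is 5 degrees). A call has exactly 10 rows; each row is the pose to reach, as a shift and turn from the pose measured when the call began; what a row does not reach only later rows make up. A row lasts 1/12 s, in which the tool goes at most 41.7 mm and 7.16 degrees, less where a joint would pass 70% of its speed; a pose out of reach is approached as far as the arm can. A call with a gripper value outside its range is refused whole. The fingers move at their own pace and stop on an object; "grip_force" is the grip in N (left out, the last holds). Time passes only in rows, so rows that repeat a pose let the fingers close, or fill a call up. It gives the time, the measured TCP pose, the force and the opening at its end, in the units of the state.
- ctrl.get_state(): the state, without advancing time (a new reading comes with each control period).
- ctrl.read_camera(name): name is "side" or "top" or "wrist"; returns a dict with "frame" (400x640x3 uint8, red, green, blue), "K" (3x3 intrinsics, pixels), "extrinsics" (4x4, takes a point from camera to world coordinates). Camera axes: x right, y down, z forward; pixel columns grow to the right and rows downward; lengths in m; the calibration is good to about 2 mm. The wrist camera is an equidistant fisheye: a pixel r from the principal point sees the ray r / f radians off the axis. A picture is of the moment at which its call begins. There is no depth.
- ctrl.sign_off(): hands the job in, once; it reports no verdict.
Trained networks look in a picture, given as the dict that the camera call returned (one of the last four; its "shot" number tells which), for a name from the list of things; names that differ only in an ending like _2 or _b are one class to them, and where a whole thing is asked for, a point or a joint stands for the part that bears it (a point fixed in the world has none). Each returns a list of dicts, best first, with "conf" (0 to 1); they miss things now and then, are a little off and sometimes report something else, mostly with a low value. They report only what shows in the picture. A call takes as long as a camera call. They do not tell look-alikes from the thing itself.
- ctrl.masks_of(picture, query): "region" (400x640 bool, what is visible of it) and "extent" ([left, top, right, bottom] in pixels, round what is visible of it).
- ctrl.landmark_of(picture, query): "centre" ([row, column] in pixels: a listed point, or the origin of a listed thing).
The state is a dict: "time": time; "qpos": joint angles; "dq": joint speeds; "joint_efforts": joint torques, N m; "eef_pos": TCP position; "tcp_rot": TCP orientation; "contact_force": force on the tool from outside, world axes, zero at the start; "wrist_torque": the same for the moment, N m; "opening": opening from 0.0 (shut) to 1.0 (fully open).
Only numpy, scipy, OpenCV 4.12 (cv2) and the standard library are available. Lean on these libraries where they do the work, as an engineer would, in place of code of your own. Each camera call takes 0.05 s, during which the arm holds its last target. There are 200 camera calls.

## Working session

There is one attempt and no reset: what is moved stays moved. The work goes in short steps, Python scripts to look and compute and a tool call to move; the robot and the scene stay as the last step left them, time stands still between calls to the robot, and variables do not carry over. Pictures are saved under pics/ and viewed, about 8 in all and at most 12, crops included, and the job is handed in when it is done.

Besides the shell and the picture viewer there is one more tool, called after "Call:" as name(argument=value, ...) on one line, values as JSON. servo_tool: Moves the arm, as the interface text tells. Its arguments: {"type":"object","properties":{"increments":{"type":"array"},"grip_force":{"type":"number"}},"required":["increments"]}

```bash
mkdir -p pics; cat > h.py <<'E'
import numpy as np, cv2
from plant import ctrl
def ray(p,row,col):
    K,E=p["K"],np.array(p["extrinsics"]); x=(col-K[0][2])/K[0][0]; y=(row-K[1][2])/K[1][1]
    if p.get("fish"):
        r=np.hypot(x,y); d=np.array([x/r*np.sin(r),y/r*np.sin(r),np.cos(r)]) if r>1e-9 else np.array([0,0,1.])
    else: d=np.array([x,y,1.])
    d=E[:3,:3]@d; return E[:3,3],d/np.linalg.norm(d)
def at_z(p,row,col,z):
    o,d=ray(p,row,col); return o+d*(z-o[2])/d[2]
def tri(a,ra,b,rb):
    o1,d1=ray(a,*ra); o2,d2=ray(b,*rb)
    t=np.linalg.lstsq(np.c_[d1,-d2],o2-o1,rcond=None)[0]
    p,q=o1+t[0]*d1,o2+t[1]*d2; return (p+q)/2,np.linalg.norm(p-q)
def project(p,P):
    E=np.linalg.inv(np.array(p["extrinsics"])); c=E[:3,:3]@np.array(P)+E[:3,3]; K=p["K"]
    if p.get("fish"):
        th=np.arctan2(np.hypot(c[0],c[1]),c[2]); s=th/max(np.hypot(c[0],c[1]),1e-9); x,y=c[0]*s,c[1]*s
    else: x,y=c[0]/c[2],c[1]/c[2]
    return K[1][1]*y+K[1][2],K[0][0]*x+K[0][2]
def cam(n):
    p=ctrl.read_camera(n); q=p; q["fish"]=(n=="wrist"); return q
def save(p,f): cv2.imwrite("pics/"+f,np.ascontiguousarray(p["frame"][:,:,::-1]))
E
python3 - <<'E'
from h import *
np.set_printoptions(precision=4,suppress=True)
s=ctrl.get_state(); print(s, ctrl.grip_point_offset)
t=cam("top"); sd=cam("side"); save(t,"t0.png"); save(sd,"s0.png")
for n,p in(("top",t),("side",sd)):
    print(n,np.array(p["extrinsics"]),np.array(p["K"]))
    for q in["case","cover_top","cover_home","pocket_a","pocket_c","pan_axis","amber_bottle","flask","beaker","wash_bottle","petri","stopper_a"]:
        try: print(q,[(np.round(r["centre"],1),round(r["conf"],2)) for r in ctrl.landmark_of(p,q)[:3]])
        except Exception as e: print(q,e)
E
```

```text
{'time': 0.0, 'qpos': array([-1.328 ,  0.2872,  1.5781,  0.    ,  1.2786, -0.15  ]), 'dq': array([ 0.0015, -0.0013, -0.0005,  0.0006,  0.0016, -0.0014]), 'joint_efforts': array([  0.0008, -40.598 , -29.2624,  -0.0001,   0.0059,   0.    ]), 'eef_pos': array([ 0.2582, -0.6229,  0.1974]), 'tcp_rot': array([ 0.9808,  0.1951, -0.    , -0.0012]), 'contact_force': array([ 0.1948,  0.3177, -0.4209]), 'wrist_torque': array([-0.0262,  0.0163, -0.0127]), 'opening': 0.9972652534842625} 0.0187
top [[-0.0223 -0.9957  0.0903  0.383 ]
 [-0.9995  0.0202 -0.0242  0.0207]
 [ 0.0223 -0.0908 -0.9956  1.388 ]
 [ 0.      0.      0.      1.    ]] [[443.0998   0.     312.7889]
 [  0.     443.0998 200.9142]
 [  0.       0.       1.    ]]
case [(array([204.7, 381. ]), 0.75)]
cover_top [(array([204.8, 359.3]), 0.96), (array([279.6, 398.2]), 0.58), (array([134.9, 460.9]), 0.58)]
cover_home [(array([196.4, 408.1]), 0.78), (array([206.8, 378.9]), 0.51)]
pocket_a [(array([203.2, 375.6]), 0.95), (array([206.7, 342.9]), 0.65)]
pocket_c [(array([203.2, 375.6]), 0.95), (array([206.7, 342.9]), 0.65)]
pan_axis []
amber_b
[... 481 characters left out ...]
.     370.3625 201.702 ]
 [  0.       0.       1.    ]]
case [(array([194. , 355.6]), 0.63)]
cover_top [(array([187.5, 349.7]), 0.92), (array([153.1, 341.3]), 0.86)]
cover_home [(array([174.1, 364.1]), 0.76)]
pocket_a [(array([207.5, 342.9]), 0.96), (array([192.5, 352.6]), 0.81)]
pocket_c [(array([207.5, 342.9]), 0.96), (array([192.5, 352.6]), 0.81)]
pan_axis [(array([218.4, 300.4]), 0.49)]
amber_bottle [(array([164.2, 411. ]), 0.5)]
flask [(array([193.7, 284.9]), 0.81)]
beaker [(array([177.5, 311.2]), 0.64)]
wash_bottle [(array([208.8, 265.6]), 0.97), (array([194.5, 354. ]), 0.56)]
petri [(array([328.3, 200.2]), 0.57)]
stopper_a [(array([165.2, 321.8]), 0.58), (array([220.2, 301.1]), 0.39)]
```

```bash
python3 - <<'E'
import cv2
a=cv2.imread("pics/t0.png")[80:340,80:560]; b=cv2.imread("pics/s0.png")[90:330,180:500]
cv2.imwrite("pics/t0c.png",cv2.resize(a,None,fx=1.66,fy=1.66,interpolation=cv2.INTER_CUBIC))
cv2.imwrite("pics/s0c.png",cv2.resize(b,None,fx=2.5,fy=2.5,interpolation=cv2.INTER_CUBIC))
E
```

```text
(no output)
```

View pics/t0c.png

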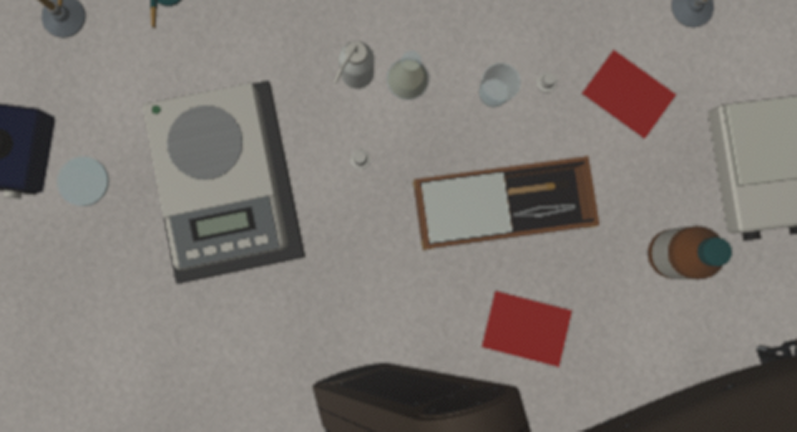

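View pics/s0c.png

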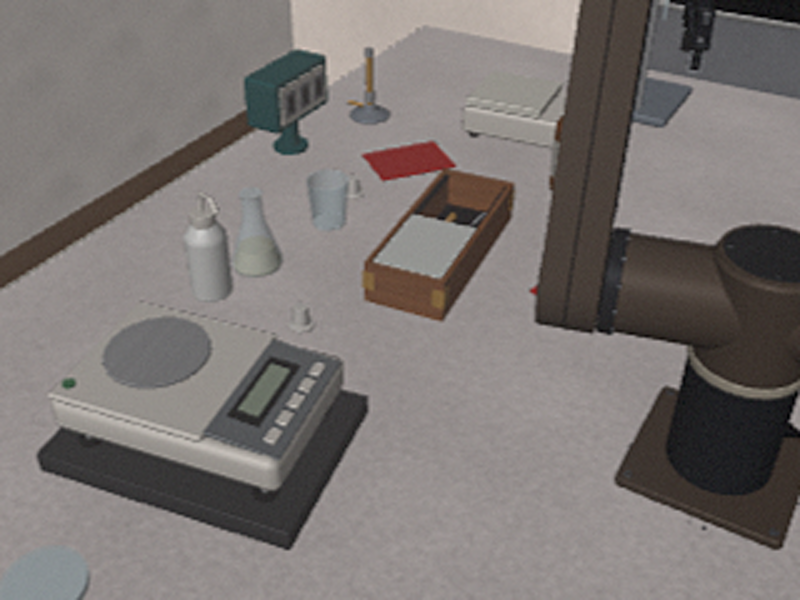

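The top view shows the cover at about rows 184–226, cols 334–388, and the forceps half of the case to its right (world −y). The balance pan is near (166, 203). The red sheets are the look-alikes. In the side view the pan is near (231, 243).

```bash
python3 - <<'E'
from h import *
np.set_printoptions(precision=4,suppress=True)
t=cam("top"); sd=cam("side")
m=ctrl.masks_of(t,"cover_top")
for r in m[:3]:
    c=np.argwhere(r["region"]); 
    P=np.array([at_z(t,a,b,.069)[:2] for a,b in c]); R=cv2.minAreaRect(P.astype(np.float32)*1000)
    print("cover",r["conf"],R,P.mean(0))
for r in ctrl.masks_of(t,"case")[:2]:
    c=np.argwhere(r["region"]);P=np.array([at_z(t,a,b,.07)[:2] for a,b in c]); print("case",r["conf"],r["extent"],cv2.minAreaRect(P.astype(np.float32)*1000))
f=lambda x,y:at_z(t,y/1.66+80,x/1.66+80,.07)[:2]
for c in[(415,182),(588,158),(598,222),(423,248)]: print(f(*c))
# pan: gray segmentation
for n,p,seed in(("t",t,(203,166)),("s",sd,(243,231))):
    g=cv2.GaussianBlur(cv2.cvtColor(p["frame"],cv2.COLOR_RGB2GRAY),(3,3),0); msk=np.zeros((402,642),np.uint8)
    cv2.floodFill(g.copy(),msk,seed,255,12,12,cv2.FLOODFILL_FIXED_RANGE|cv2.FLOODFILL_MASK_ONLY|(255<<8))
    cs,_=cv2.findContours(msk[1:-1,1:-1],0,1); c=max(cs,key=cv2.contourArea); e=cv2.fitEllipse(cv2.convexHull(c)); print(n,"pan",e,cv2.contourArea(c))
    globals()[n+"e"]=e[0]
print("tri",tri(t,te[::-1],sd,se[::-1]))
for z in(.115,.125,.135): print(z,at_z(t,te[1],te[0],z))
for q,z in(("amber_bottle",0),("flask",0),("beaker",0),("wash_bottle",0),("stopper_a",0)):
    print(q,[(at_z(t,*r["centre"],z)[:2],round(r["conf"],2)) for r in ctrl.landmark_of(t,q)[:3]])
E
```

```text
cover 0.62 ((491.82281494140625, -154.35092163085938), (110.80457305908203, 148.14508056640625), 6.508232116699219) [ 0.4904 -0.1546]
cover 0.55 ((269.9322814941406, -255.65182495117188), (143.67454528808594, 101.5889892578125), 73.96388244628906) [ 0.2698 -0.2545]
case 0.94 [330.2, 175.2, 439.8, 227.8] ((496.76153564453125, -225.8564453125), (131.35301208496094, 324.4319152832031), 6.349550724029541)
[ 0.5354 -0.0637]
[ 0.5732 -0.3801]
[ 0.4562 -0.3928]
[ 0.4162 -0.075 ]
t pan ((203.36236572265625, 165.5314178466797), (43.61289596557617, 44.612030029296875), 77.81639862060547) 1479.5
s pan ((242.60308837890625, 230.86990356445312), (27.291091918945312, 43.57187271118164), 80.02629852294922) 891.0
tri (array([0.6059, 0.3011, 0.1303]), np.float64(0.0024113110332876072))
0.115 [0.6076 0.3037 0.115 ]
0.125 [0.6058 0.3015 0.125 ]
0.135 [0.604  0.2993 0.135 ]
amber_bottle [(array([ 0.402 , -0.5522]), 0.79)]
flask [(array([ 0.7392, -0.0522]), 0.81)]
beaker [(array([ 0.7106, -0.2263]), 0.75)]
wash_bottle [(array([0.7574, 0.0414]), 0.88), (array([ 0.7418, -0.0538]), 0.54)]
stopper_a [(array([ 0.7364, -0.3397]), 0.69), (array([0.5953, 0.0349]), 0.54)]
```

Call:
servo_tool(increments=[[0, 1, 1, 2, 1.4], [0, 1.5, 2, 2.5, 2.8], [0, 2, 3, 2.5, 4.2], [0, 2.5, 4, 2.5, 5.6], [0, 3, 5, 2.5, 7], [0, 3.5, 6, 2.5, 8.4], [0, 4, 7, 2.5, 9.8], [0, 4.5, 8, 2.5, 11.2], [0, 5, 9, 2.5, 12.6], [0, 5.4, 10, 2.5, 14]], grip_force=40)

```text
time: 2.58
eef_pos: [0.4447, -0.2872, 0.2986]
tcp_rot: [0.689, 0.724, 0.0, 0.001]
contact_force: [-0.6, -0.2, -0.6]
opening: 0.001
```

Call:
servo_tool(increments=[[0, 0.4, 1, -0.5, 0.8], [0, 0.5, 1.8, -1, 0.8], [0, 0.5, 1.8, -2, 0.8], [0, 0.5, 1.8, -3, 0.8], [0, 0.5, 1.8, -3, 0.8], [0, 0.5, 1.8, -3, 0.8], [0, 0.5, 1.8, -3, 0.8], [0, 0.5, 1.8, -3, 0.8], [0, 0.5, 1.8, -3, 0.8], [0, 0.5, 1.8, -3, 0.8]])

```text
time: 3.42
eef_pos: [0.4658, -0.2165, 0.1811]
tcp_rot: [0.664, 0.748, 0.0, 0.003]
contact_force: [-0.1, -0.3, 0.3]
opening: 0.002
```

```bash
python3 - <<'E'
from h import *
np.set_printoptions(precision=4,suppress=True)
w=cam("wrist"); save(w,"w1.png"); print(np.array(w["extrinsics"]))
for q,z in(("cover_top",.069),("cover_home",.069),("case",0)):
    print(q,[(at_z(w,*r["centre"],z),np.round(r["centre"]),round(r["conf"],2)) for r in ctrl.landmark_of(w,q)[:2]])
for q,z in(("cover_top",.069),("case",.07)):
  for r in ctrl.masks_of(w,q)[:2]:
    c=np.argwhere(r["region"]);P=np.array([at_z(w,a,b,z)[:2] for a,b in c]); print(q,r["conf"],cv2.minAreaRect(P.astype(np.float32)*1000))
E
```

```text
[[ 0.993   0.1118  0.0389  0.455 ]
 [ 0.1184 -0.9479 -0.2959 -0.1411]
 [ 0.0038  0.2984 -0.9544  0.3557]
 [ 0.      0.      0.      1.    ]]
cover_top [(array([ 0.2962, -0.2457,  0.069 ]), array([197., 161.]), 0.71), (array([ 0.487, -0.151,  0.069]), array([122., 354.]), 0.61)]
cover_home [(array([ 0.5063, -0.3071,  0.069 ]), array([274., 350.]), 0.63)]
case []
cover_top 0.93 ((488.7960205078125, -154.20504760742188), (108.78083038330078, 149.32366943359375), 6.406198501586914)
cover_top 0.81 ((299.69091796875, -244.5826416015625), (124.1237564086914, 90.24162292480469), 74.03351593017578)
case 0.69 ((496.7886047363281, -226.5087890625), (128.34364318847656, 317.73101806640625), 6.436086654663086)
```

View pics/w1.png

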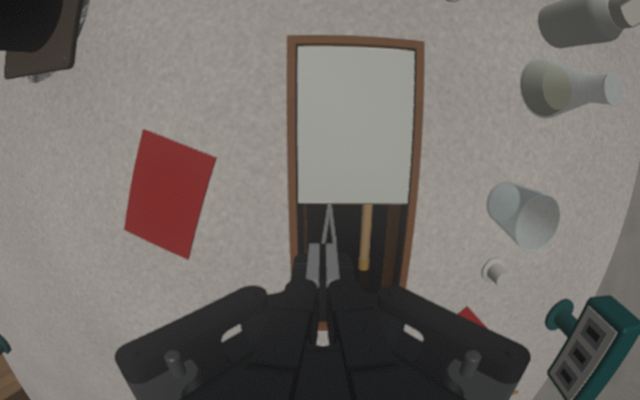

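The cover lies in the rebate, centred at about (0.489, −0.154), yaw 6.4°. Wrist and top views agree to within 3 mm. I'll go above it and feel down.

Call:
servo_tool(increments=[[0, 0.2, 0.5, -0.4, 0], [0, 0.4, 1, -0.8, -0.1], [0, 0.6, 1.56, -1.3, -0.1], [0, 0.6, 1.56, -1.8, -0.1], [0, 0.6, 1.56, -2.2, -0.1], [0, 0.6, 1.56, -2.4, -0.1], [0, 0.6, 1.56, -2.5, -0.1], [0, 0.6, 1.56, -2.5, -0.1], [0, 0.6, 1.56, -2.5, -0.1], [0, 0.6, 1.56, -2.5, -0.1]])

```text
time: 4.55
eef_pos: [0.4896, -0.1537, 0.0801]
tcp_rot: [0.667, 0.745, 0.0, 0.002]
contact_force: [0.1, -0.2, 0.5]
opening: 0.004
```

Call:
servo_tool(increments=[[0, 0, 0, -0.05, 0], [0, 0, 0, -0.1, 0], [0, 0, 0, -0.15, 0], [0, 0, 0, -0.18, 0], [0, 0, 0, -0.2, 0], [0, 0, 0, -0.22, 0], [0, 0, 0, -0.24, 0], [0, 0, 0, -0.24, 0], [0, 0, 0, -0.24, 0], [0, 0, 0, -0.24, 0]])

```text
time: 5.38
eef_pos: [0.4896, -0.1537, 0.0706]
tcp_rot: [0.667, 0.745, 0.0, 0.002]
contact_force: [-0.9, 0.9, 1.2]
opening: 0.001
```

Call:
servo_tool(increments=[[0, 0, 0, -0.01, 0], [0, 0, 0, -0.01, 0], [0, 0, 0, -0.02, 0], [0, 0, 0, -0.02, 0], [0, 0, 0, -0.03, 0], [0, 0, 0, -0.03, 0], [0, 0, 0, -0.04, 0], [0, 0, 0, -0.04, 0], [0, 0, 0, -0.04, 0], [0, 0, 0, -0.04, 0]])

```text
time: 6.22
eef_pos: [0.4896, -0.1537, 0.0689]
tcp_rot: [0.667, 0.745, 0.0, 0.002]
contact_force: [-0.0, 0.4, 0.7]
opening: 0.001
```

Call:
servo_tool(increments=[[0, 0, 0, -0.005, 0], [0, 0, 0, -0.01, 0], [0, 0, 0, -0.01, 0], [0, 0, 0, -0.015, 0], [0, 0, 0, -0.015, 0], [0, 0, 0, -0.02, 0], [0, 0, 0, -0.02, 0], [0, 0, 0, -0.025, 0], [0, 0, 0, -0.025, 0], [0, 0, 0, -0.025, 0]])

```text
time: 7.05
eef_pos: [0.4896, -0.1537, 0.0679]
tcp_rot: [0.667, 0.745, 0.0, 0.002]
contact_force: [-0.3, -0.6, 0.2]
opening: 0.001
```

Call:
servo_tool(increments=[[0, 0, 0, -0.005, 0], [0, 0, 0, -0.01, 0], [0, 0, 0, -0.01, 0], [0, 0, 0, -0.015, 0], [0, 0, 0, -0.015, 0], [0, 0, 0, -0.02, 0], [0, 0, 0, -0.02, 0], [0, 0, 0, -0.025, 0], [0, 0, 0, -0.025, 0], [0, 0, 0, -0.025, 0]])

```text
time: 7.88
eef_pos: [0.4896, -0.1536, 0.0669]
tcp_rot: [0.667, 0.745, 0.0, 0.002]
contact_force: [0.1, -0.2, 0.1]
opening: 0.0
```

Call:
servo_tool(increments=[[0, 0, 0, -0.005, 0], [0, 0, 0, -0.01, 0], [0, 0, 0, -0.01, 0], [0, 0, 0, -0.015, 0], [0, 0, 0, -0.015, 0], [0, 0, 0, -0.02, 0], [0, 0, 0, -0.02, 0], [0, 0, 0, -0.025, 0], [0, 0, 0, -0.025, 0], [0, 0, 0, -0.025, 0]])

```text
time: 8.72
eef_pos: [0.4896, -0.1536, 0.0659]
tcp_rot: [0.667, 0.745, 0.0, 0.002]
contact_force: [0.3, 1.2, 0.1]
opening: 0.001
```

```bash
python3 - <<'E'
from h import *
w=cam("wrist"); s=cam("side")
a=cv2.resize(w["frame"][20:280,240:480,::-1],(480,520)); b=cv2.resize(s["frame"][140:230,310:390,::-1],(320,360),interpolation=cv2.INTER_CUBIC)
o=np.zeros((520,800,3),np.uint8); o[:,:480]=a; o[:360,480:]=b; cv2.imwrite("pics/w2.png",o)
print(ctrl.get_state())
E
```

```text
{'time': 8.8167, 'qpos': array([-5.01978237e-01,  8.28981118e-02,  2.07460919e+00, -1.39866510e-04,
        9.80370806e-01, -6.11894074e-01]), 'dq': array([-0.00047001, -0.00037721,  0.00069663, -0.00104854,  0.00022929,
       -0.00137461]), 'joint_efforts': array([-5.32574668e-04, -2.84572309e+01, -2.51401305e+01, -4.55057070e-04,
       -7.72094296e-03,  1.56715750e-06]), 'eef_pos': array([ 0.48955176, -0.15363999,  0.06587533]), 'tcp_rot': array([6.67167557e-01, 7.44905362e-01, 3.63979571e-04, 1.82218449e-03]), 'contact_force': array([-0.0932152 , -0.0205701 ,  0.04757842]), 'wrist_torque': array([ 0.04310217, -0.04029573,  0.02961419]), 'opening': 0.001365012807929433}
```

View pics/w2.png

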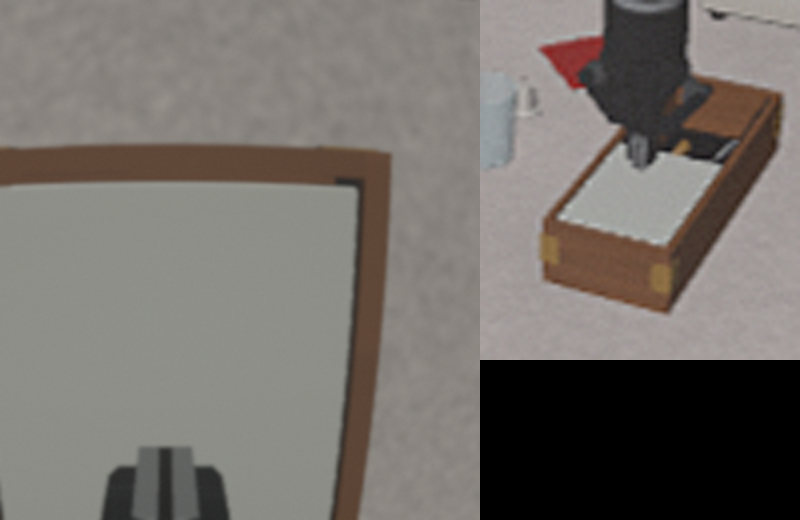

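```bash
python3 - <<'E'
from h import *
s=cam("side"); w=cam("wrist")
T=[.4896,-.1536,.0659]
for p in(s,w):
  print(project(p,T),project(p,[.489,-.154,.069]),project(p,[.4896,-.1536,.080]))
import numpy as np
g=s["frame"][172:196,338:362].mean(2).astype(int); print(g)
E
```

```text
(np.float64(188.51535110491565), np.float64(349.6790204346163)) (np.float64(187.82856812007645), np.float64(349.88652173272436)) (np.float64(185.40207202596238), np.float64(349.7625050740031))
(np.float64(234.67606008185666), np.float64(324.0192280592258)) (np.float64(237.21645708893456), np.float64(323.000958666003)) (np.float64(244.47183037383851), np.float64(324.2187288859331))
[[158 162 160 157 158 156 126  81  59  57  50  47  49  53  50  52  54  54
   52  53  48  47  47  50]
 [159 160 160 161 168 147  95  73  59  56  74  73  54  48  50  51  53  51
   49  49  46  43  40  44]
 [158 159 163 168 147  98  70  55  44  68 101  96  82  78  49  54  57  61
   52  51  45  43  50  47]
 [159 163 168 155 109  67  80  82  45  78 111  98 100  93  45  48  54  53
   52  42  43  50  87  89]
 [165 167 153 110  75  77 132 168 123  80 102  83 104  97  47  46  47  48
   40  41  50  87 104  99]
 [165 151 110  73  68 124 168 175 128  72  99  90 114  95  43  43  49  40
   27  29  77 120 109  87]
 [159 122  74  66 122 164 167 169 124  69  97  93 109  85  48  42 121 167
  145 132 137 125  92  45]
 [141  80
[... 1008 characters left out ...]
60 164 160 160 162 160 161 161 162 162 162 162 161 162 161 160 162
  161 161 160 162 162 163]
 [160 161 162 162 162 161 160 162 162 159 162 161 161 160 160 163 162 163
  161 163 160 160 159 161]
 [162 160 162 163 161 161 161 163 162 163 161 160 161 161 159 159 161 159
  160 161 161 160 164 163]
 [162 160 161 161 161 162 164 160 159 163 163 160 159 162 163 163 161 160
  161 163 161 162 162 178]
 [163 161 166 159 163 162 159 162 163 160 160 160 161 159 163 162 162 162
  162 160 162 161 172 151]
 [161 162 162 161 163 162 161 159 161 161 162 163 161 163 161 160 160 162
  160 161 160 164 158 116]
 [162 165 163 160 162 162 162 161 164 162 160 161 162 161 160 163 161 163
  159 163 163 174 148  82]]
```

```bash
python3 - <<'E'
from h import *
s=cam("side"); w=cam("wrist")
g=w["frame"][225:262,300:346].mean(2).astype(int)
for r in range(0,37,2): print(225+r,' '.join(map(str,g[r,::2])))
for h in(.066,.07,.075,.08,.085):
  for e in(0,.006,.011):
    print(h,e,[np.round(project(p,[.4896-.11*k*e,-.1536+k*e,h]),1) for p,k in((s,1),(w,1),(s,-1))])
E
```

```text
225 139 140 139 140 139 139 141 139 139 140 139 140 139 138 139 140 139 140 139 139 140 139 139
227 139 139 138 139 140 139 140 139 139 140 139 139 140 139 140 138 139 139 140 139 140 140 141
229 138 139 140 139 139 139 139 139 139 139 139 140 139 139 139 139 139 139 139 138 139 139 139
231 139 139 139 139 139 139 138 139 139 139 138 139 139 138 138 139 139 139 141 139 140 139 139
233 139 139 139 139 139 139 140 139 139 138 139 140 140 138 139 138 139 139 139 140 139 139 139
235 139 139 139 138 139 139 138 140 138 139 139 139 139 139 138 139 140 139 138 139 139 140 139
237 139 139 138 139 139 138 138 139 138 139 139 139 140 138 138 139 140 139 140 139 139 139 140
239 139 138 139 141 138 139 139 139 139 139 138 138 138 139 139 139 139 140 139 138 139 139 140
241 137 139 139 139 139 139 139 140 139 139 139 139 141 140 140 140 139 139 140 139 140 140 138
243 138 138 139 139 135 117 116 115 117 114 102 100 100 110 116 117 116 117 132 139 139 138 138
245 138 138 138 139 128 101 97 98 98 90 54 44 48 82 99 97 99 98 125 139 139 139 139
247 138 139 138 139 127 99 97 97 97 92 54 43 45 83 97 98
[... 1061 characters left out ...]
 349.7]), array([240.8, 324.1]), array([186.5, 349.7])]
0.075 0.006 [array([187.3, 349.1]), array([231.4, 324.2]), array([185.7, 350.3])]
0.075 0.011 [array([188. , 348.6]), array([223.3, 324.2]), array([185.1, 350.9])]
0.08 0 [array([185.4, 349.8]), array([244.5, 324.2]), array([185.4, 349.8])]
0.08 0.006 [array([186.2, 349.1]), array([234.8, 324.2]), array([184.6, 350.4])]
0.08 0.011 [array([186.9, 348.6]), array([226.6, 324.3]), array([184. , 350.9])]
0.085 0 [array([184.3, 349.8]), array([248.3, 324.3]), array([184.3, 349.8])]
0.085 0.006 [array([185.1, 349.2]), array([238.4, 324.3]), array([183.5, 350.4])]
0.085 0.011 [array([185.7, 348.7]), array([230. , 324.4]), array([182.9, 350.9])]
```

Two views put the visible fingertips about 30 mm above the reported TCP, and there is no contact force yet. I'll go down a safe part of that gap and re-measure.

Call:
servo_tool(increments=[[0, 0, 0, -0.03, 0], [0, 0, 0, -0.06, 0], [0, 0, 0, -0.09, 0], [0, 0, 0, -0.12, 0], [0, 0, 0, -0.15, 0], [0, 0, 0, -0.18, 0], [0, 0, 0, -0.2, 0], [0, 0, 0, -0.2, 0], [0, 0, 0, -0.2, 0], [0, 0, 0, -0.2, 0]])

```text
time: 9.85
eef_pos: [0.4897, -0.1537, 0.058]
tcp_rot: [0.667, 0.745, 0.0, 0.002]
contact_force: [-0.1, -0.1, -0.5]
opening: 0.001
```

```bash
python3 - <<'E'
from h import *
s=cam("side"); w=cam("wrist"); t=cam("top")
st=ctrl.get_state(); print(st["eef_pos"],st["contact_force"],st["joint_efforts"])
for n,p,r in(("s",s,(140,230,310,390)),("w",w,(140,300,240,400)),("t",t,(170,240,320,450))):
    a=p["frame"][r[0]:r[1],r[2]:r[3],::-1]; k={"s":4.5,"w":2,"t":4}[n]
    globals()["i"+n]=cv2.resize(a,None,fx=k,fy=k,interpolation=cv2.INTER_CUBIC)
o=np.zeros((600,800,3),np.uint8)
o[:320,:320]=iw; o[:280,320:320+480]=it[:,:480]; x=is_ if 0 else globals()["is"]; o[320:600,:360]=x[:280,:360]
o[290:560,420:780]=x[120:390,:360]
cv2.imwrite("pics/w3.png",o)
g=s["frame"][172:200,338:362].mean(2).astype(int)[:,6:18]; print(g)
E
```

```text
[ 0.48963938 -0.1536896   0.05797929] [0.12379912 0.10709135 0.01046158] [-5.07479326e-04 -2.86440003e+01 -2.48432118e+01 -3.96605683e-04
 -8.18825763e-03 -5.39105230e-06]
[[ 65  51  51  53  49  50  49  54  56  51  54  55]
 [ 92  69  56  54  53  46  52  52  53  53  54  53]
 [ 76  58  46  48  45  45  49  55  49  53  50  49]
 [ 82  83  47  65  98  89  54  51  46  49  53  53]
 [133 170 124  76  99  84  99  91  48  51  50  44]
 [167 174 129  71 100  93 115  96  45  44  53  47]
 [165 168 129  73  97  95 112  86  44  38 120 168]
 [165 169 126  71  97  95 107  84  46  34 125 176]
 [163 167 122  68  94  95 111  84  44  51 127 170]
 [163 166 134  90  91  92 107  81  33  83 147 163]
 [161 162 164 148 107  87 102  67  58 128 166 163]
 [165 162 165 157 115  88 106  99 134 164 163 161]
 [163 162 162 162 155 154 145 146 163 164 160 161]
 [161 159 159 161 164 164 164 161 161 161 163 160]
 [162 161 161 161 162 162 162 162 162 159 161 164]
 [161 161 160 160 162 163 162 160 160 161 163 159]
 [161 161 160 160 158 162 160 163 161 161 162 161]
 [162 160 160 162 163 162 160 160 160 163 161 159]
 [161 161 160 161 159 163 159 163 162 159 159 162]
 [161 161 161 161 163 160 161 161 159 162 160 161]
 [161 159 162 163 163 160 161 160 161 159 161 160]
 [159 162 161 163 162 160 160 160 162 159 162 163]
 [162 161 163 162 162 160 162 160 162 162 162 161]
 [162 162 163 161 161 163 160 161 161 161 162 162]
 [165 162 162 161 160 160 162 162 163 161 159 162]
 [167 166 165 165 162 162 160 160 162 162 160 160]
 [150 165 155 162 167 166 166 162 162 164 162 161]
 [ 94  97  97 115 156 165 154 162 167 165 161 165]]
```

View pics/w3.png

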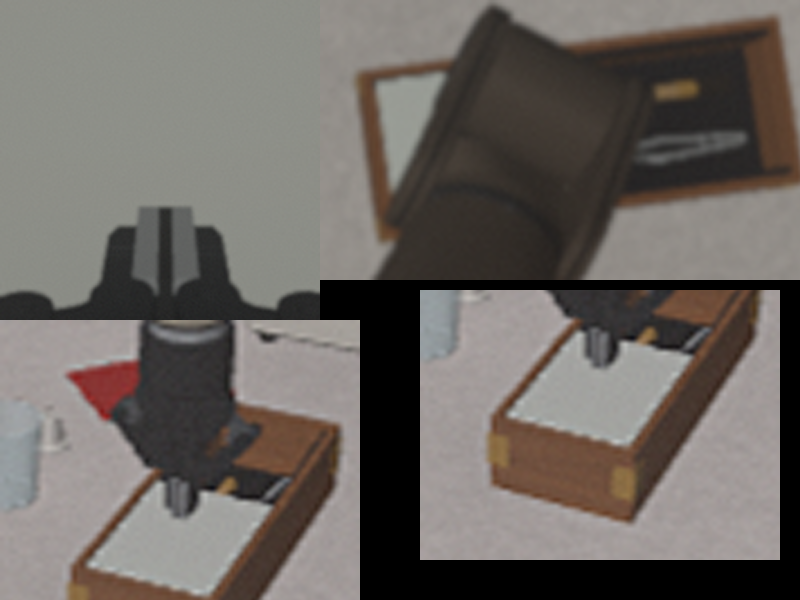

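Call:
servo_tool(increments=[[0, 0, 0, -0.05, 0], [0, 0, 0, -0.1, 0], [0, 0, 0, -0.15, 0], [0, 0, 0, -0.2, 0], [0, 0, 0, -0.25, 0], [0, 0, 0, -0.3, 0], [0, 0, 0, -0.3, 0], [0, 0, 0, -0.3, 0], [0, 0, 0, -0.3, 0], [0, 0, 0, -0.3, 0]])

```text
time: 10.83
eef_pos: [0.4898, -0.1537, 0.0461]
tcp_rot: [0.667, 0.745, 0.0, 0.002]
contact_force: [-0.6, 0.0, 0.3]
opening: 0.0
```

```bash
python3 - <<'E'
from h import *
s=cam("side"); st=ctrl.get_state(); print(st["eef_pos"],st["contact_force"],st["joint_efforts"])
print(s["frame"][180:194,344:356].mean(2).astype(int)); e=.011
for h in(.069,.074,.079,.084,.089): print(h,project(s,[.4896-.11*e,-.1536+e,h]))
E
```

```text
[ 0.4897865  -0.15377447  0.04617104] [-0.11859235  0.33652777  0.56672559] [-7.30934480e-04 -2.89247721e+01 -2.43733352e+01 -3.94809358e-04
 -8.34599981e-03  1.39470899e-05]
[[160 170 128  72  97  93 111  84  44  30 125 173]
 [164 157 101  70  99  93 107  79  44  32 120 171]
 [165 151  95  71 100  94 102  76  49  35 122 170]
 [163 165 118  69  89  86 103  76  43  40 123 167]
 [161 168 144 120  98  82 106  71  48 118 164 163]
 [161 163 166 150 100  91 113  61  81 145 167 162]
 [163 160 163 149 117 103  90 128 158 162 161 161]
 [160 158 164 160 160 157 155 164 164 165 162 162]
 [161 162 159 165 160 165 163 163 163 162 162 159]
 [161 162 158 162 160 162 163 160 161 160 161 160]
 [161 161 163 161 161 161 158 159 160 160 161 161]
 [162 161 161 161 161 161 162 160 160 162 161 162]
 [162 161 161 162 163 160 162 160 162 159 159 161]
 [162 160 163 161 160 158 161 159 163 159 159 162]]
0.069 (np.float64(189.28929212054922), np.float64(348.56379168862236))
0.074 (np.float64(188.183271299177), np.float64(348.59119364622444))
0.079 (np.float64(187.07267999491938), np.float64(348.6187088387456))
0.084 (np.float64(185.95748981875707), np.float64(348.6463379695313))
0.089 (np.float64(184.8376721460695), np.float64(348.67408174776415))
```

Call:
servo_tool(increments=[[0, 0, 0, -0.02, 0], [0, 0, 0, -0.04, 0], [0, 0, 0, -0.06, 0], [0, 0, 0, -0.08, 0], [0, 0, 0, -0.1, 0], [0, 0, 0, -0.12, 0], [0, 0, 0, -0.12, 0], [0, 0, 0, -0.12, 0], [0, 0, 0, -0.12, 0], [0, 0, 0, -0.12, 0]])

```text
time: 11.72
eef_pos: [0.4898, -0.1538, 0.0414]
tcp_rot: [0.667, 0.745, 0.0, 0.002]
contact_force: [0.1, -0.0, 0.5]
opening: -0.003
```

Call:
servo_tool(increments=[[0, 0, 0, -0.01, 0], [0, 0, 0, -0.02, 0], [0, 0, 0, -0.03, 0], [0, 0, 0, -0.03, 0], [0, 0, 0, -0.03, 0], [0, 0, 0, -0.03, 0], [0, 0, 0, -0.03, 0], [0, 0, 0, -0.03, 0], [0, 0, 0, -0.03, 0], [0, 0, 0, -0.03, 0]])

```text
time: 12.55
eef_pos: [0.4898, -0.1538, 0.0402]
tcp_rot: [0.667, 0.745, 0.0, 0.002]
contact_force: [0.3, 0.1, -0.2]
opening: 0.0
```

Call:
servo_tool(increments=[[0, 0, 0, -0.01, 0], [0, 0, 0, -0.02, 0], [0, 0, 0, -0.03, 0], [0, 0, 0, -0.035, 0], [0, 0, 0, -0.035, 0], [0, 0, 0, -0.035, 0], [0, 0, 0, -0.035, 0], [0, 0, 0, -0.035, 0], [0, 0, 0, -0.035, 0], [0, 0, 0, -0.035, 0]])

```text
time: 13.38
eef_pos: [0.4898, -0.1538, 0.0388]
tcp_rot: [0.667, 0.745, 0.0, 0.002]
contact_force: [0.4, 0.3, 0.9]
opening: 0.002
```

Call:
servo_tool(increments=[[0, 0, 0, -0.01, 0], [0, 0, 0, -0.02, 0], [0, 0, 0, -0.03, 0], [0, 0, 0, -0.035, 0], [0, 0, 0, -0.035, 0], [0, 0, 0, -0.035, 0], [0, 0, 0, -0.035, 0], [0, 0, 0, -0.035, 0], [0, 0, 0, -0.035, 0], [0, 0, 0, -0.035, 0]])

```text
time: 14.22
eef_pos: [0.4899, -0.1538, 0.0375]
tcp_rot: [0.667, 0.745, 0.0, 0.002]
contact_force: [-0.0, -0.7, 0.4]
opening: -0.0
```

Call:
servo_tool(increments=[[0, 0, 0, -0.01, 0], [0, 0, 0, -0.02, 0], [0, 0, 0, -0.03, 0], [0, 0, 0, -0.035, 0], [0, 0, 0, -0.035, 0], [0, 0, 0, -0.035, 0], [0, 0, 0, -0.035, 0], [0, 0, 0, -0.035, 0], [0, 0, 0, -0.035, 0], [0, 0, 0, -0.035, 0]])

```text
time: 15.05
eef_pos: [0.49, -0.1538, 0.0363]
tcp_rot: [0.667, 0.745, 0.0, 0.002]
contact_force: [-1.0, 0.4, 3.9]
opening: -0.003
```

```bash
python3 - <<'E'
from h import *
s=cam("side"); w=cam("wrist"); st=ctrl.get_state(); print(st["eef_pos"],st["contact_force"],st["joint_efforts"])
print(s["frame"][182:194,344:356].mean(2).astype(int))
print(w["frame"][234:250,312:316].mean((1,2)).astype(int))
E
```

```text
[ 0.4899896  -0.15383916  0.03626331] [-1.94257508  0.12763981  5.02230725] [-1.59439808e-01 -2.73814183e+01 -2.30248189e+01 -9.08367889e-03
 -3.72903217e-01 -1.97726476e-03]
[[164 153  98  74  90  86 105  78  45  36 125 174]
 [165 154  96  86 104  82 106  78  44  36 120 172]
 [164 153  96  93 107  96 115  69  44  46 127 169]
 [161 164 117  91 101 100 115  62  41  44 127 167]
 [165 164 135 104 101  98 113  63  43 120 163 164]
 [161 164 160 148 100  97 111  55  84 147 167 163]
 [160 163 164 153 100  92 102 117 159 165 162 163]
 [161 158 162 162 156 159 158 159 166 161 160 161]
 [162 160 160 163 163 165 161 162 162 161 160 162]
 [161 160 162 159 163 162 161 159 161 160 161 162]
 [163 160 161 162 161 161 160 161 161 160 163 161]
 [163 161 161 161 160 161 161 159 160 163 162 161]]
[139 139 140 139 140 139 140 140 134 116 101  97  98  98  98  97]
```

Contact: about 5 N at reported TCP z = 0.0363, so the real fingertips sit about 33 mm behind the reported TCP. I'll carry that offset through the rest of the job. Now a short first slide.

Call:
servo_tool(increments=[[0, 0, 0, -0.005, 0], [0, 0, 0, -0.01, 0], [0, 0.01, -0.08, -0.01, 0], [0, 0.03, -0.24, -0.01, 0], [0, 0.05, -0.4, -0.01, 0], [0, 0.06, -0.55, -0.01, 0], [0, 0.08, -0.7, -0.01, 0], [0, 0.09, -0.8, -0.01, 0], [0, 0.09, -0.8, -0.01, 0], [0, 0.09, -0.8, -0.01, 0]])

```text
time: 15.98
eef_pos: [0.4942, -0.1871, 0.0363]
tcp_rot: [0.667, 0.745, 0.0, 0.004]
contact_force: [0.5, -1.3, 5.3]
opening: 0.003
```

```bash
cat > c.py <<'E'
from h import *
np.set_printoptions(precision=4,suppress=True)
w=cam("wrist"); st=ctrl.get_state(); print(st["time"],st["eef_pos"],st["contact_force"],st["joint_efforts"])
for r in ctrl.masks_of(w,"cover_top")[:2]:
    c=np.argwhere(r["region"]);P=np.array([at_z(w,a,b,.069)[:2] for a,b in c]); print(r["conf"],r["extent"],cv2.minAreaRect(P.astype(np.float32)*1000),"max y",P[:,1].max())
E
python3 c.py
```

```text
16.0333 [ 0.4941 -0.1869  0.0363] [ 0.6287 -1.8497  4.5802] [  0.595  -27.7942 -21.3973   0.2127   0.2214   0.0027]
0.86 [42.4, 178.1, 134.2, 341.8] ((333.3599548339844, -218.9195556640625), (106.29456329345703, 77.06462860107422), 74.36947631835938) max y -0.15961766233237065
0.76 [206.7, 107.1, 434.9, 343.9] ((492.4004211425781, -180.0993194580078), (108.0617446899414, 135.82078552246094), 7.073056221008301) max y -0.10706212102468103
```

Call:
servo_tool(increments=[[0, 0.02, -0.2, -0.01, 0], [0, 0.07, -0.6, -0.015, 0], [0, 0.11, -1, -0.015, 0], [0, 0.16, -1.4, -0.015, 0], [0, 0.2, -1.8, -0.015, 0], [0, 0.25, -2.2, -0.015, 0], [0, 0.28, -2.5, -0.015, 0], [0, 0.3, -2.7, -0.015, 0], [0, 0.32, -2.85, -0.015, 0], [0, 0.32, -2.85, -0.015, 0]])

```text
time: 16.92
eef_pos: [0.5073, -0.3018, 0.0362]
tcp_rot: [0.667, 0.745, 0.0, 0.004]
contact_force: [-0.2, -1.6, 5.2]
opening: -0.001
```

```bash
python3 c.py
```

```text
16.9667 [ 0.5073 -0.3017  0.0362] [-0.7995 -1.4538  4.8393] [  0.8256 -32.232  -21.5991   0.3245   0.2132  -0.0054]
0.89 [19.2, 59.5, 119.8, 242.9] ((338.0838317871094, -255.212890625), (103.7097396850586, 76.89358520507812), 74.2868881225586) max y -0.19645005892362347
0.7 [494.5, 319.8, 541.6, 368.3] ((666.26611328125, -367.6767272949219), (16.319866180419922, 78.80352783203125), 51.18722152709961) max y -0.33870621545390855
```

Call:
servo_tool(increments=[[0, 0.01, -0.05, -0.01, 0], [0, 0.01, -0.1, -0.01, 0], [0, 0.02, -0.15, -0.01, 0], [0, 0.02, -0.18, -0.01, 0], [0, 0.02, -0.2, -0.01, 0], [0, 0.02, -0.2, -0.01, 0], [0, 0.02, -0.2, -0.01, 0], [0, 0.02, -0.2, -0.01, 0], [0, 0.02, -0.2, -0.01, 0], [0, 0.02, -0.2, -0.01, 0]])

```text
time: 17.85
eef_pos: [0.5082, -0.3084, 0.0361]
tcp_rot: [0.667, 0.745, 0.001, 0.003]
contact_force: [0.2, 3.1, 7.4]
opening: -0.002
```

Call:
servo_tool(increments=[[0, 0, 0, 0.3, 0], [0, 0, 0, 1, 0], [0, 0, 0, 2, 0], [0, -0.2, 0.5, 3, 0], [0, -0.4, 1.4, 3.5, 0], [0.5, -0.6, 2.4, 3.5, 0], [0.5, -0.7, 3.2, 3.5, 0], [0.5, -0.7, 3.2, 3.5, 0], [0.5, -0.7, 3.2, 3.5, 0], [0.5, -0.7, 3.2, 3.5, 0]])

```text
time: 18.68
eef_pos: [0.4799, -0.1802, 0.1757]
tcp_rot: [0.667, 0.745, 0.001, 0.003]
contact_force: [0.7, 0.6, 0.3]
opening: 0.499
```

```bash
python3 - <<'E'
from h import *
np.set_printoptions(precision=4,suppress=True)
w=cam("wrist"); t=cam("top"); st=ctrl.get_state(); print(st["time"],st["eef_pos"],st["opening"])
save(w,"w4.png")
for n,p in(("w",w),("t",t)):
  for r in ctrl.masks_of(p,"cover_top")[:3]:
    c=np.argwhere(r["region"]);P=np.array([at_z(p,a,b,.069)[:2] for a,b in c]); print(n,r["conf"],cv2.minAreaRect(P.astype(np.float32)*1000))
  for q,z in(("w200_mid",.034),("w100_mid",.0285),("w50_mid",.0245)):
    print(n,q,[(at_z(p,*r["centre"],z)[:2],np.round(r["centre"]),round(r["conf"],2)) for r in ctrl.landmark_of(p,q)[:3]])
E
```

```text
18.7833 [ 0.4801 -0.1812  0.1757] 0.5029226649422782
w 0.79 ((505.62518310546875, -299.4991149902344), (108.75708770751953, 144.36846923828125), 6.221040725708008)
w 0.77 ((302.9260559082031, -236.90560913085938), (123.85460662841797, 89.643310546875), 74.2374267578125)
w 0.56 ((675.5382690429688, -395.23773193359375), (75.70772552490234, 91.5724868774414), 50.40863800048828)
w w200_mid [(array([ 0.4886, -0.1015]), array([106., 340.]), 0.91)]
w w100_mid [(array([ 0.4937, -0.2064]), array([204., 332.]), 0.92)]
w w50_mid [(array([ 0.4824, -0.1488]), array([150., 328.]), 0.58)]
t 0.88 ((692.96630859375, -461.52374267578125), (146.75099182128906, 110.69719696044922), 52.219451904296875)
t 0.68 ((509.1474914550781, -308.4315185546875), (108.20366668701172, 140.5484619140625), 6.34092903137207)
t 0.6 ((266.6947021484375, -271.89739990234375), (107.80766296386719, 104.06085205078125), 73.71484375)
t w200_mid [(array([ 0.491 , -0.1066]), array([205., 344.]), 0.64)]
t w100_mid []
t w50_mid [(array([ 0.4746, -0.1411]), array([210., 355.]), 0.45), (array([0.7508, 0.0417]), array([124., 294.]), 0.17)]
```

View pics/w4.png

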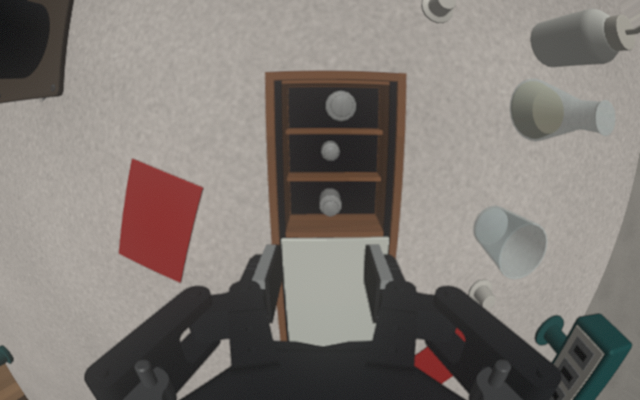

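The cover is home. All three weights stand: the 200 g in pocket c at (106, 340), the 50 g at (150, 328) in pocket b and the 100 g at (204, 332) in pocket a. The cover's near edge is at row 238.

Call:
servo_tool(increments=[[0.55, 0.05, 0.5, -0.3, 0], [0.55, 0.1, 1, -0.6, 0], [0.55, 0.15, 1.5, -1, 0], [0.55, 0.21, 2, -1.4, 0], [0.55, 0.21, 2, -1.8, 0], [0.55, 0.21, 2, -2.2, 0], [0.55, 0.21, 2, -2.5, 0], [0.55, 0.21, 2, -2.5, 0], [0.55, 0.21, 2, -2.5, 0], [0.55, 0.21, 2, -2.5, 0]])

```text
time: 20.02
eef_pos: [0.4893, -0.1013, 0.0769]
tcp_rot: [0.668, 0.745, 0.001, 0.004]
contact_force: [-0.2, 0.4, 0.0]
opening: 0.548
```

```bash
python3 - <<'E'
from h import *
np.set_printoptions(precision=4,suppress=True)
w=cam("wrist"); s=cam("side"); st=ctrl.get_state(); print(st["time"],st["eef_pos"],st["opening"],st["tcp_rot"])
a=cv2.resize(w["frame"][150:350,200:450,::-1],None,fx=2,fy=2); b=cv2.resize(s["frame"][130:230,300:400,::-1],None,fx=3,fy=3,interpolation=cv2.INTER_CUBIC)
o=np.zeros((400,800,3),np.uint8); o[:,:500]=a; o[:300,500:]=b; cv2.imwrite("pics/w5.png",o)
for n,p in(("w",w),("s",s)):
    print(n,[(at_z(p,*r["centre"],.034)[:2],np.round(r["centre"]),round(r["conf"],2)) for r in ctrl.landmark_of(p,"w200_mid")[:3]])
    print([(np.round(r["extent"]),round(r["conf"],2)) for r in ctrl.masks_of(p,"w200_mid")[:3]])
print(project(w,st["eef_pos"]), project(w,st["eef_pos"]+[0,0,.033]))
for z in (.034,.06): print("exp",project(w,[.4886,-.1015,z]))
E
```

```text
20.1167 [ 0.4895 -0.1014  0.0773] 0.5521200322536465 [0.6675 0.7446 0.0011 0.0045]
w [(array([ 0.4894, -0.1002]), array([210., 324.]), 0.82)]
[(array([303., 193., 342., 236.]), 0.72)]
s []
[]
(np.float64(235.20612393696263), np.float64(324.39499271459755)) (np.float64(260.8477874967882), np.float64(325.22414199936554))
exp (np.float64(211.79591355297492), np.float64(322.35836697963725))
exp (np.float64(224.7671105245953), np.float64(322.62889178279573))
```

View pics/w5.png

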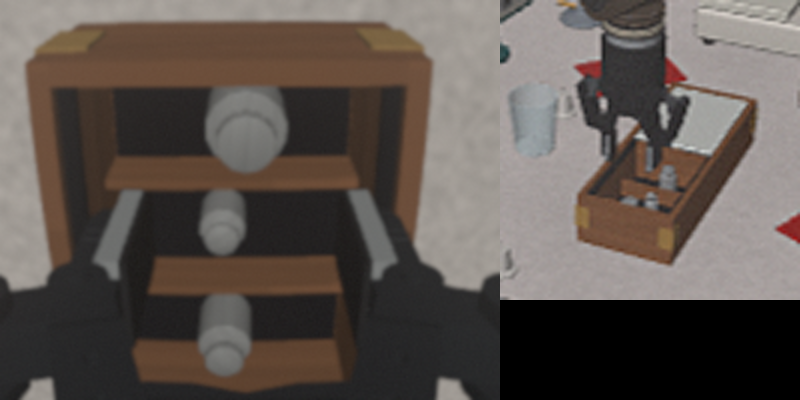

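Call:
servo_tool(increments=[[0.5, 0, 0, -0.2, 0], [0.5, 0, 0.02, -0.4, 0], [0.5, 0, 0.02, -0.6, 0], [0.5, 0, 0.02, -0.8, 0], [0.5, 0, 0.02, -1, 0], [0.5, 0, 0.02, -1.2, 0], [0.5, 0, 0.02, -1.4, 0], [0.5, 0, 0.02, -1.5, 0], [0.5, 0, 0.02, -1.5, 0], [0.5, 0, 0.02, -1.5, 0]])

```text
time: 21.15
eef_pos: [0.4889, -0.1002, 0.0164]
tcp_rot: [0.667, 0.745, 0.001, 0.004]
contact_force: [-0.1, 0.6, 0.1]
opening: 0.5
```

```bash
python3 - <<'E'
from h import *
w=cam("wrist"); s=cam("side"); t=cam("top"); st=ctrl.get_state(); print(st["time"],st["eef_pos"],st["opening"],st["contact_force"])
a=cv2.resize(w["frame"][120:320,200:450,::-1],None,fx=2,fy=2); b=cv2.resize(s["frame"][150:225,325:400,::-1],None,fx=4,fy=4,interpolation=cv2.INTER_CUBIC)
o=np.zeros((400,800,3),np.uint8); o[:,:500]=a; o[:300,500:]=b; cv2.imwrite("pics/w6.png",o)
E
```

```text
21.3 [ 0.48953874 -0.10042681  0.01726128] 0.5036037435584236 [-0.2411757  -0.01189716  0.04625662]
```

View pics/w6.png

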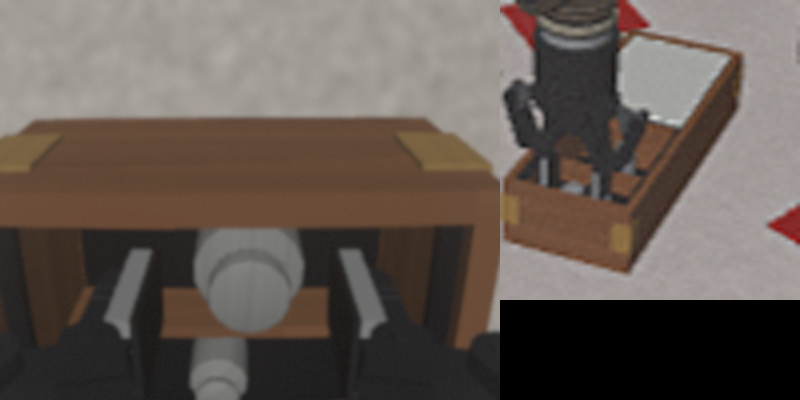

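The jaws straddle the weight, centred to about 1–2 mm, with no contact. I'll finish the descent and close.

Call:
servo_tool(increments=[[0.5, 0, 0, -0.15, 0], [0.5, 0, 0, -0.3, 0], [0.5, 0, 0, -0.45, 0], [0.5, 0, 0, -0.6, 0], [0.5, 0, 0, -0.7, 0], [0.5, 0, 0, -0.78, 0], [0.5, 0, 0, -0.78, 0], [0.5, 0, 0, -0.78, 0], [0.5, 0, 0, -0.78, 0], [0.5, 0, 0, -0.78, 0]])

```text
time: 22.13
eef_pos: [0.4903, -0.1016, -0.0115]
tcp_rot: [0.667, 0.745, 0.001, 0.005]
contact_force: [-11.9, -1.6, 18.7]
opening: 0.499
```

Call:
servo_tool(increments=[[0.5, 0, 0, 0.05, 0], [0.5, 0, 0, 0.08, 0], [0.5, 0, 0, 0.08, 0], [0.5, 0, 0, 0.08, 0], [0.5, 0, 0, 0.08, 0], [0.5, 0, 0, 0.08, 0], [0.5, 0, 0, 0.08, 0], [0.5, 0, 0, 0.08, 0], [0.5, 0, 0, 0.08, 0], [0.5, 0, 0, 0.08, 0]])

```text
time: 22.97
eef_pos: [0.4902, -0.1015, -0.0084]
tcp_rot: [0.667, 0.745, 0.001, 0.005]
contact_force: [0.7, 0.3, 0.0]
opening: 0.499
```

Free again. Closing.

Call:
servo_tool(increments=[[0.4, 0, 0, 0, 0], [0.3, 0, 0, 0, 0], [0.2, 0, 0, 0, 0], [0.1, 0, 0, 0, 0], [0.1, 0, 0, 0, 0], [0.1, 0, 0, 0, 0], [0.1, 0, 0, 0, 0], [0.1, 0, 0, 0, 0], [0.1, 0, 0, 0, 0], [0.1, 0, 0, 0, 0]], grip_force=50)

```text
time: 23.8
eef_pos: [0.4905, -0.1016, -0.0081]
tcp_rot: [0.667, 0.745, 0.001, 0.005]
contact_force: [-1.0, -0.2, 4.6]
opening: 0.335
```

Call:
servo_tool(increments=[[0.1, 0, 0, 0.1, 0], [0.1, 0, 0, 0.25, 0], [0.1, 0, 0, 0.5, 0], [0.1, 0, 0, 0.9, 0], [0.1, 0, 0, 1.4, 0], [0.1, 0, 0, 2, 0], [0.1, 0, 0, 2.7, 0], [0.1, 0, 0, 3.4, 0], [0.1, 0, 0, 4, 0], [0.1, 0, 0, 4.2, 0]])

```text
time: 24.63
eef_pos: [0.4926, -0.1025, 0.1649]
tcp_rot: [0.667, 0.745, 0.002, 0.009]
contact_force: [0.5, -0.5, -1.2]
opening: 0.332
```

```bash
python3 - <<'E'
from h import *
np.set_printoptions(precision=4,suppress=True)
w=cam("wrist"); s=cam("side"); t=cam("top"); st=ctrl.get_state(); print(st["time"],st["eef_pos"],st["opening"],st["contact_force"])
a=cv2.resize(w["frame"][50:290,180:460,::-1],None,fx=1.6,fy=1.6); b=cv2.resize(s["frame"][110:220,310:390,::-1],None,fx=4,fy=4,interpolation=cv2.INTER_CUBIC)
o=np.zeros((440,800,3),np.uint8); o[:a.shape[0],:a.shape[1]]=a; o[:,480:]=b; cv2.imwrite("pics/w7.png",o)
for n in("w200_mid","w100_mid","w50_mid"): print(n,[(np.round(r["centre"]),round(r["conf"],2),at_z(w,*r["centre"],.0265)[:2]) for r in ctrl.landmark_of(w,n)[:2]],[(np.round(r["centre"]),round(r["conf"],2)) for r in ctrl.landmark_of(s,n)[:2]])
E
```

```text
24.7833 [ 0.4903 -0.1016  0.1598] 0.32847513269228823 [ 0.3529  0.7938 -2.9043]
w200_mid [(array([266., 321.]), 0.77, array([ 0.5033, -0.2034])), (array([276., 471.]), 0.47, array([ 0.6987, -0.2062]))] [(array([165., 342.]), 0.44)]
w100_mid [] [(array([190., 356.]), 0.41)]
w50_mid [(array([223., 308.]), 0.74, array([ 0.4838, -0.1513])), (array([178., 314.]), 0.73, array([ 0.4843, -0.1003]))] [(array([197., 354.]), 0.57)]
```

View pics/w7.png

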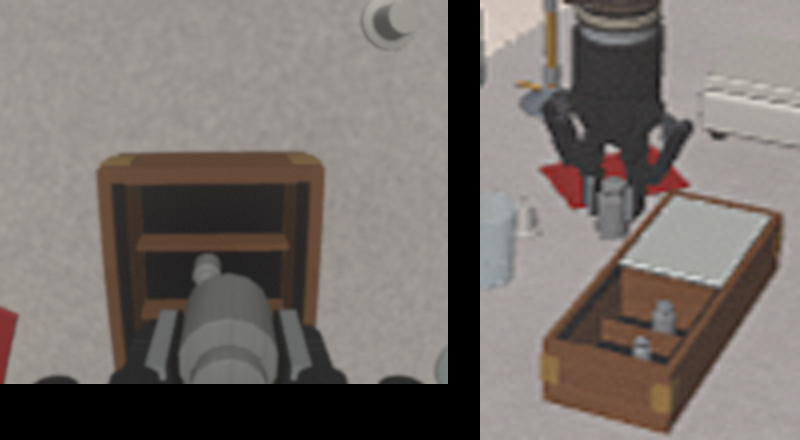

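The 200 g weight is held upright by its barrel. The 50 g and 100 g still stand in pockets b and a, and the cover lies against the far end. Next, carry it to the balance.

Call:
servo_tool(increments=[[0.1, 0.1, 0.3, 0.4, 0], [0.1, 0.3, 1, 0.8, 0], [0.1, 0.5, 1.8, 0.9, 0], [0.1, 0.75, 2.6, 0.9, 0], [0.1, 0.97, 3.4, 0.9, 0], [0.1, 1.2, 4.2, 0.9, 0], [0.1, 1.43, 5, 0.9, 0], [0.1, 1.66, 5.8, 0.9, 0], [0.1, 1.8, 6.3, 0.9, 0], [0.1, 1.86, 6.5, 0.9, 0]])

```text
time: 25.92
eef_pos: [0.5639, 0.1616, 0.193]
tcp_rot: [0.666, 0.746, -0.0, 0.003]
contact_force: [-0.5, -0.7, -1.8]
opening: 0.331
```

```bash
python3 - <<'E'
from h import *
np.set_printoptions(precision=4,suppress=True)
w=cam("wrist"); st=ctrl.get_state(); print(st["time"],st["eef_pos"],st["opening"]); save(w,"w8.png")
P=np.array([.605,.301,.13]); r,c=project(w,P); print("pan exp",r,c)
g=cv2.GaussianBlur(cv2.cvtColor(w["frame"],cv2.COLOR_RGB2GRAY),(3,3),0); msk=np.zeros((402,642),np.uint8)
cv2.floodFill(g.copy(),msk,(int(c),int(r)),255,10,10,cv2.FLOODFILL_FIXED_RANGE|cv2.FLOODFILL_MASK_ONLY|(255<<8))
C=np.argwhere(msk[1:-1,1:-1]); 
for z in(.115,.12,.125,.13,.135):
    Q=np.array([at_z(w,a,b,z)[:2] for a,b in C]); h=cv2.convexHull(Q.astype(np.float32)*1000); print(z,len(C),cv2.fitEllipse(h),cv2.minEnclosingCircle(h))
E
```

```text
25.9667 [0.5639 0.1614 0.193 ] 0.33242343481838543
pan exp 36.54689742266237 397.1681529801372
0.115 15758 ((609.8989868164062, 306.2593688964844), (136.7580108642578, 138.5349578857422), 116.2646484375) ((609.69921875, 306.75408935546875), 69.52288055419922)
0.12 15758 ((608.7836303710938, 304.8919677734375), (134.0498504638672, 135.7916259765625), 116.26471710205078) ((608.5878295898438, 305.3768310546875), 68.1461181640625)
0.125 15758 ((607.668212890625, 303.5245666503906), (131.34169006347656, 133.0482635498047), 116.2647933959961) ((607.476318359375, 303.9996643066406), 66.7693862915039)
0.13 15758 ((606.5528564453125, 302.15716552734375), (128.633544921875, 130.3049774169922), 116.26438903808594) ((606.3649291992188, 302.6224670410156), 65.3927001953125)
0.135 15758 ((605.4375, 300.7897644042969), (125.92543029785156, 127.5616226196289), 116.26470184326172) ((605.2534790039062, 301.2452697753906), 64.01594543457031)
```

View pics/w8.png

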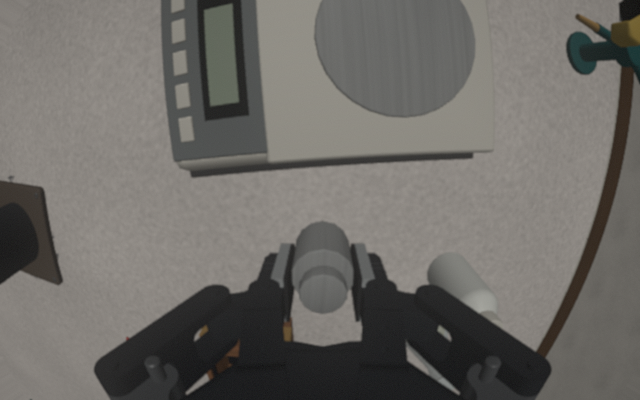

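Call:
servo_tool(increments=[[0.1, 0.2, 0.6, 0, 0], [0.1, 0.45, 1.5, 0, 0], [0.1, 0.7, 2.4, -0.1, 0], [0.1, 0.95, 3.1, -0.3, 0], [0.1, 1.05, 3.45, -0.6, 0], [0.1, 1.05, 3.5, -0.9, 0], [0.1, 1.05, 3.5, -1.15, 0], [0.1, 1.05, 3.5, -1.35, 0], [0.1, 1.05, 3.5, -1.5, 0], [0.1, 1.05, 3.5, -1.55, 0]])

```text
time: 26.8
eef_pos: [0.6052, 0.2997, 0.1294]
tcp_rot: [0.667, 0.745, -0.001, 0.002]
contact_force: [-0.9, -0.1, -2.0]
opening: 0.327
```

Call:
servo_tool(increments=[[0.1, 0, 0, -0.02, 0], [0.1, 0, 0, -0.05, 0], [0.1, 0, 0, -0.08, 0], [0.1, 0, 0, -0.11, 0], [0.1, 0, 0, -0.14, 0], [0.1, 0, 0, -0.14, 0], [0.1, 0, 0, -0.14, 0], [0.1, 0, 0, -0.14, 0], [0.1, 0, 0, -0.14, 0], [0.1, 0, 0, -0.14, 0]])

```text
time: 27.63
eef_pos: [0.6053, 0.2998, 0.1239]
tcp_rot: [0.667, 0.745, -0.001, 0.003]
contact_force: [-0.1, 0.2, -2.1]
opening: 0.329
```

```bash
python3 - <<'E'
from h import *
np.set_printoptions(precision=4,suppress=True)
s=cam("side"); w=cam("wrist"); st=ctrl.get_state(); print(st["time"],st["eef_pos"],st["opening"],st["contact_force"])
a=cv2.resize(w["frame"][130:330,200:450,::-1],None,fx=1.6,fy=1.6); b=cv2.resize(s["frame"][180:260,200:280,::-1],None,fx=5,fy=5,interpolation=cv2.INTER_CUBIC)
o=np.zeros((400,800,3),np.uint8); o[:320,:400]=a; o[:,400:]=b; cv2.imwrite("pics/w9.png",o)
e=st["eef_pos"]
for d in(.010,.016,.022): print(d,project(s,e+[0,0,d]))
E
```

```text
27.7333 [0.6052 0.2997 0.1238] 0.3330231283403241 [-0.0662  0.3031 -2.0494]
0.01 (np.float64(229.84906979914663), np.float64(243.2966199854289))
0.016 (np.float64(228.3053068674704), np.float64(243.0102556969186))
0.022 (np.float64(226.7519011753286), np.float64(242.7221026996737))
```

View pics/w9.png

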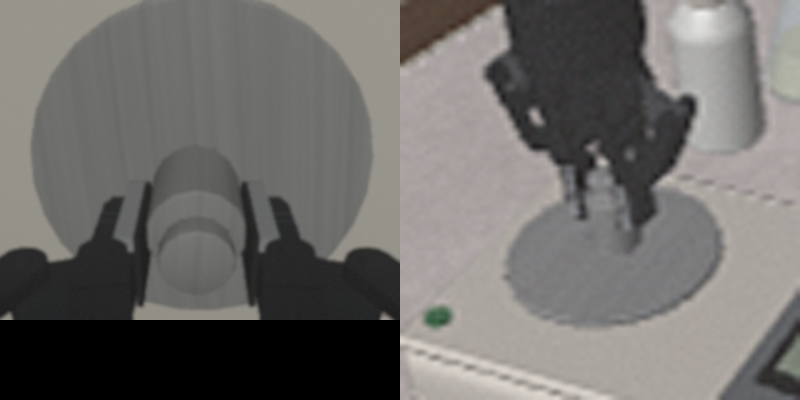

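The weight hangs upright over the middle of the pan, about 10 mm above it. Feel down from here.

Call:
servo_tool(increments=[[0.1, 0, 0, -0.02, 0], [0.1, 0, 0, -0.05, 0], [0.1, 0, 0, -0.08, 0], [0.1, 0, 0, -0.11, 0], [0.1, 0, 0, -0.14, 0], [0.1, 0, 0, -0.16, 0], [0.1, 0, 0, -0.16, 0], [0.1, 0, 0, -0.16, 0], [0.1, 0, 0, -0.16, 0], [0.1, 0, 0, -0.16, 0]])

```text
time: 28.57
eef_pos: [0.6053, 0.2998, 0.1178]
tcp_rot: [0.667, 0.745, -0.001, 0.003]
contact_force: [-1.3, -1.1, 0.4]
opening: 0.328
```

Call:
servo_tool(increments=[[0.1, 0, 0, -0.01, 0], [0.1, 0, 0, -0.02, 0], [0.1, 0, 0, -0.03, 0], [0.1, 0, 0, -0.04, 0], [0.1, 0, 0, -0.04, 0], [0.1, 0, 0, -0.04, 0], [0.1, 0, 0, -0.04, 0], [0.1, 0, 0, -0.04, 0], [0.1, 0, 0, -0.04, 0], [0.1, 0, 0, -0.04, 0]])

```text
time: 29.4
eef_pos: [0.6054, 0.2999, 0.1172]
tcp_rot: [0.667, 0.745, -0.001, 0.003]
contact_force: [-3.9, -1.2, 4.8]
opening: 0.333
```

Contact with about 7 N on the pan. Ease off slightly, then release.

Call:
servo_tool(increments=[[0.1, 0, 0, 0.005, 0], [0.1, 0, 0, 0.01, 0], [0.1, 0, 0, 0.01, 0], [0.25, 0, 0, 0.01, 0], [0.32, 0, 0, 0.01, 0], [0.36, 0, 0, 0.01, 0], [0.4, 0, 0, 0.01, 0], [0.45, 0, 0, 0.01, 0], [0.5, 0, 0, 0.01, 0], [0.55, 0, 0, 0.01, 0]], grip_force=20)

```text
time: 30.23
eef_pos: [0.6053, 0.2998, 0.1173]
tcp_rot: [0.667, 0.745, -0.001, 0.003]
contact_force: [0.6, 0.2, -1.2]
opening: 0.552
```

Call:
servo_tool(increments=[[0.58, 0, 0, 0.02, 0], [0.58, 0, 0, 0.1, 0], [0.58, 0, 0, 0.3, 0], [0.58, 0, 0, 0.6, 0], [0.58, 0, 0, 1, 0], [0.58, 0, 0, 1.5, 0], [0.58, 0, 0, 2, 0], [0.58, 0, 0, 2.5, 0], [0.58, 0, 0, 3, 0], [0.58, 0, 0, 3, 0]])

```text
time: 31.07
eef_pos: [0.608, 0.3008, 0.2452]
tcp_rot: [0.667, 0.745, 0.004, 0.006]
contact_force: [-0.4, -0.2, 1.8]
opening: 0.582
```

Call:
servo_tool(increments=[[0.58, -0.3, -0.5, 0, 0], [0.58, -0.7, -1.3, 0, 0], [0.58, -1.2, -2.2, 0, 0], [0.58, -1.6, -3, 0, 0], [0.58, -2, -3.5, 0, 0], [0.58, -2, -3.5, 0, 0], [0.58, -2, -3.5, 0, 0], [0.58, -2, -3.5, 0, 0], [0.58, -2, -3.5, 0, 0], [0.58, -2, -3.5, 0, 0]])

```text
time: 31.9
eef_pos: [0.5285, 0.1616, 0.2451]
tcp_rot: [0.666, 0.746, 0.004, 0.005]
contact_force: [0.5, 1.0, 0.2]
opening: 0.579
```

```bash
python3 - <<'E'
from h import *
np.set_printoptions(precision=4,suppress=True)
s=cam("side"); w=cam("wrist"); t=cam("top"); st=ctrl.get_state(); print(st["time"],st["eef_pos"],st["opening"],st["contact_force"])
a=cv2.resize(w["frame"][:,100:600,::-1],(400,320)); b=cv2.resize(s["frame"][130:270,200:400,::-1],(400,280),interpolation=cv2.INTER_CUBIC)
c=cv2.resize(t["frame"][130:240,150:460,::-1],(800,284),interpolation=cv2.INTER_CUBIC)
o=np.zeros((600,800,3),np.uint8); o[:316,:400]=a[:316]; o[:280,400:]=b; o[316:]=c; cv2.imwrite("pics/w10.png",o)
for n,p in(("w",w),("s",s),("t",t)):
    print(n,[(at_z(p,*r["centre"],.156)[:2],np.round(r["centre"]),round(r["conf"],2)) for r in ctrl.landmark_of(p,"w200_mid")[:2]])
    print([(np.round(r["extent"]),round(r["conf"],2)) for r in ctrl.masks_of(p,"w200_mid")[:2]])
for r in ctrl.masks_of(t,"cover_top")[:3]:
    c=np.argwhere(r["region"]);P=np.array([at_z(t,a,b,.069)[:2] for a,b in c]); print(r["conf"],cv2.minAreaRect(P.astype(np.float32)*1000))
E
```

```text
32.05 [0.5283 0.1614 0.245 ] 0.5844553947848407 [0.4124 0.5228 0.0071]
w [(array([0.4929, 0.0223]), array([316., 275.]), 0.69), (array([0.6052, 0.3003]), array([ 52., 428.]), 0.56)]
[(array([406.,  32., 449.,  74.]), 0.89), (array([342., 239., 366., 268.]), 0.43)]
s [(array([0.6018, 0.3049]), array([225., 242.]), 0.52)]
[(array([236., 218., 246., 231.]), 0.7)]
t [(array([ 0.6945, -0.292 ]), array([129., 410.]), 0.36)]
[]
0.88 ((508.91192626953125, -302.0789794921875), (116.40826416015625, 157.84796142578125), 9.147945404052734)
0.85 ((271.6614074707031, -255.13406372070312), (147.85098266601562, 104.32013702392578), 74.25296020507812)
0.6 ((693.5847778320312, -458.452880859375), (143.9806671142578, 107.8089370727539), 52.7703742980957)
```

View pics/w10.png

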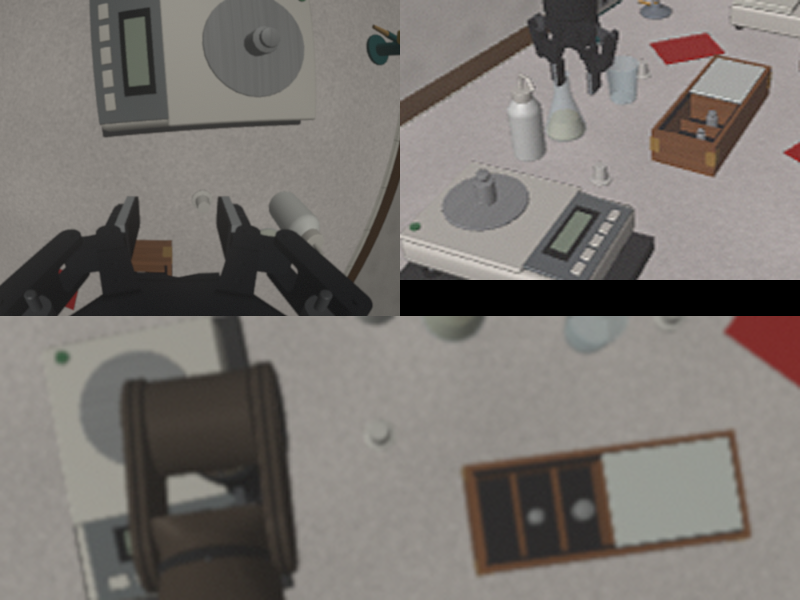

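Everything is in place: the weight is upright on the pan, measured at (0.605, 0.300), about 2 mm from the pan centre. The cover is flat at the far end, both small weights are standing and the gripper is clear. Handing in.

```bash
python3 -c "
from plant import ctrl
print(ctrl.sign_off())"
```

```text
the job is handed in; nothing more can be done
None
```

The 200 g weight now stands upright near the middle of the balance pan, and I handed the job in at about 32 s of the 64 s allowed. No verdict came back.

- **Cover:** I pressed it with shut fingertips at about 5–7 N and slid it to the far end. The last views show it lying flat over the forceps half.
- **200 g weight:** it was in pocket c. I gripped it by the barrel, lifted it out, and set it down with about 7 N on the pan before releasing. The wrist view puts it within about 2 mm of the pan's centre; the side view says about 5 mm.
- **Others:** the 100 g and 50 g weights still stand in their pockets. The bystanders in view looked undisturbed, and the gripper is well clear.

**Checks that disagreed or failed:**
- **Fingertip height:** the real fingertips sat about 33 mm behind the reported tool point. Feeling for the glass confirmed it, and I corrected for it from then on.
- **Contact in the case:** on the way down to the grasp, the gripper touched something, probably the case, at about 22 N. I raised it 3 mm before gripping.
- **Pan height:** on lowering the weight, I met the pan about 4–5 mm higher than the cameras suggested, taking the weight's foot as 16 mm above the tool point. Contact was still gentle.
- **Missed detection:** the last top view could not check the weight, because the arm hid part of the pan.

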